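Switch on the fume hood's fan under its red guard

TASK

Switch on the fume hood's extraction fan before the next batch is mixed: on the switch box with the red see-through guard, lift the sprung guard, flip the toggle beneath it fully over to the far (hinge) side, then let the guard drop shut. Leave the toggle under the blue guard off.

Things in the scene. Friction and masses are not known exactly. Their poses are not given: they have to be found in the camera images.
- fan_box: Fan switch box, fixed: grey, aluminium top, 120 (x) by 110 (y) by 45 mm high, red see-through guard on top; its twin with a blue guard (stirrer) stands left or right of it. Origin: centre of underside, on the bench; x from the tab side (towards the robot) to the hinge side, y along the hinge, z up. Points in the other entries are mm in this frame. Toggle pivot: 0, 0, 57. Hinge: x 20, z 45.
- fan_guard (a joint): Red guard, rad: 0 shut, grows as it lifts over towards +x, stop 1.7. A spring shuts it (1 to 2 N at the tab): it stays up only while held. Shut: roof x -24 to 20, top z 90; 64 wide, 60 inside; side walls, no front wall. Red tab slopes up from the roof's front to a 6 mm bead at x -30, z 100. Upright shut fingers, closing line along y, can push the tab up its arc, then reach the toggle as the guard leans on them.
- fan_toggle (a joint): Toggle under the red guard, rad: 0 to 0.1 off (leans 24 degrees to -x, end at x -11, z 83), 0.84 fully on (leans 24 degrees to +x, end at x 11, z 83). Lever 28 mm long from its pivot, the upper half a white paddle 16 wide (y), 8 thick. Moves with about 1 N at its end and stays where it is left.
- stirrer_toggle (a joint): Toggle under the blue guard on the other, otherwise identical box, rad, same values: off at the start (0 to 0.1), to stay off.
Mind the look-alikes: they are no part of the job. Leave any green or pink look-alike of the fan_box alone.

How it is judged (in metres and radians):
On the way, in this order (a step that is already met when the one before it is completed fails the run):
1. the red guard is lifted (over 0.25 rad) while the toggle under it is still off (value of joint fan_guard above 0.25 rad and value of joint fan_toggle below 0.4 rad), for 0.02 s.
2. the fan's toggle is flipped to on (over 0.6 rad) under the raised guard (value of joint fan_toggle above 0.6 rad and value of joint fan_guard above 0.25 rad), for 0.05 s.
At the end, for the whole second after the job is handed in: The fan's toggle is on (over 0.6 of 0.84 rad), the red guard is shut again (under 0.1 rad), and the toggle under the blue guard is still off (under 0.3 rad) (value of joint fan_toggle above 0.6 rad and value of joint fan_guard below 0.1 rad and value of joint stirrer_toggle below 0.3 rad); the robot touches nothing.
It fails at once if the toggle under the blue guard is moved on (over 0.3 rad) (value of joint stirrer_toggle above 0.3 rad).
It also fails if it takes over 32 s, if anything falls off the work surface, if the arm or the gripper's body presses on something with over 40 N, if the wrist force passes 120 N, or if a joint passes its speed limit or range.

ROBOT

A 6-joint arm with a two-finger parallel gripper is mounted at the origin on the work surface. World frame = base frame: x ahead of the robot, y to its left, z up, the work surface at z = 0. Lengths are in mm, angles in rad, forces in N, time in s.
With the tool pointing down it reaches from about 250 to 850 mm from the base axis. Payload 12.5 kg.
Tool frame: the origin (TCP) lies midway between the tips of the shut fingers; the grasp point (between the pads) lies behind it (arm.tcp_to_grasp is the z of the grasp point in the tool frame, in mm); z points along the fingers, y is the direction in which the jaws open and shut (so a half turn about z gives the same grasp; the last joint's range is limited). The gripper opens to 93 mm and grips with 3 to 60 N. Pads are 15 mm wide; open, the fingers measure 128 mm over their backs; the gripper's body (75 mm by 188 mm) begins 65 mm behind the grasp point.
Start: joints at [-1.255, 0.351, 1.652, -0, 1.139, -0.085], TCP at [214.603, -506.389, 218.633] pointing down, gripper open.
Joint ranges: [-2.75, 2.75], [-0.79, 2.1], [0.01, 2.65], [-1.57, 4.71], [0.07, 3.14], [-2.87, 2.87]. Speed limits (rad/s): [2.22, 2.22, 2.79, 3.14, 3.14, 3.14].

INTERFACE

Orientations are given as a rotation vector (axis times angle).
In Python, from plant import arm gives the robot as it stands.
- The arm moves only by the shell command python3 -m inch 'ROWS' [FORCE]. ROWS is JSON, a list of rows, each a list of 7 numbers: the finger opening in m, from 0 to 0.093, then the shift along the tool's x, y, z in m, then the turn, a rotation vector about the tool's x, y, z in degrees. In form: [[jaw, tx, ty, tz, ax, ay, az], ...]. A call has 1 to 12 rows; each row is the pose to reach, as a shift and turn from the pose commanded when the call began, along the tool's axes at that moment; what a row does not reach only later rows make up. A row lasts 1/12 s, in which the tool goes at most 41.7 mm and 7.16 degrees, less where a joint would pass 70% of its speed; a pose out of reach is approached as far as the arm can. A call with a gripper value outside its range is refused whole. The fingers move at their own pace and stop on an object; FORCE is the grip in N (left out, the last holds). Time passes only in rows, so rows that repeat a pose let the fingers close. It gives the time, the measured TCP pose, the force and the opening at its end, in the units of the state.
- arm.observe(): the state, without advancing time (a new reading comes with each control period).
- arm.grab_frame(name): name is "side" or "top" or "wrist"; returns (picture, depth): 420x560x3 uint8, red, green, blue; 420x560 float32, mm along the optical axis (not along the pixel's ray), 0 where there is no reading.
- arm.camera_info(name): a dict with "fx", "fy", "cx", "cy" (pixels), "extrinsics" (4x4, takes a point from camera to world coordinates); the wrist camera has in their place "mount" (4x4, takes a point from camera to tool coordinates, whose origin is the TCP and whose axes are the flange's). Camera axes: x right, y down, z forward; pixel columns grow to the right and rows downward; lengths in mm; the calibration is good to about 2 mm. A picture is of the moment at which its call begins: read the wrist's pose just before it. camera_info takes no time and is no camera call.
- arm.hand_in(): hands the job in, once; it reports no verdict.
The state is a dict: "time_s": time; "joint_positions": joint angles; "dq": joint speeds; "tau": joint torques, N m; "position": TCP position; "orientation": TCP orientation; "ft_force": force on the tool from outside, world axes, zero at the start; "ft_torque": the same for the moment, N m; "grip_width": finger opening in mm.
Only numpy, scipy, OpenCV 4.12 (cv2) and the standard library are available. Lean on these libraries where they do the work, as an engineer would, in place of code of your own. Each camera call takes 0.05 s, during which the arm holds its last target.

## Working session

There is one attempt and no reset: what is moved stays moved. The work goes in short steps, Python scripts to look and compute and a shell command to move; the robot and the scene stay as the last step left them, time stands still between calls to the robot, and variables do not carry over. Pictures are saved under pics/ and viewed, and the job is handed in when it is done.

```bash
mkdir -p pics; ls
python3 - <<'E'
from plant import arm
import cv2,numpy as np
s=arm.observe();print({k:np.round(v,3) for k,v in s.items()}, arm.tcp_to_grasp)
for n in("top","side"):
    p,d=arm.grab_frame(n);cv2.imwrite(f"pics/{n}0.png",p[...,::-1]);np.save(f"pics/{n}0.npy",d)
    i=arm.camera_info(n);print(n,{k:np.round(v,3).tolist() for k,v in i.items()})
E
```

```text
pics
{'time_s': np.float64(0.0), 'joint_positions': array([-1.255,  0.351,  1.652, -0.   ,  1.139, -0.085]), 'dq': array([ 0.001,  0.   ,  0.   ,  0.002, -0.002, -0.001]), 'tau': array([-3.0000e-03, -4.9733e+01, -2.8525e+01,  7.0000e-02,  2.6000e-02,
       -0.0000e+00]), 'position': array([ 214.501, -506.078,  218.117]), 'orientation': array([-3.078, -0.625,  0.   ]), 'ft_force': array([-0.567, -0.044, -0.897]), 'ft_torque': array([-0.004,  0.018,  0.025]), 'grip_width': np.float64(93.091)} -18.8
top {'fx': 494.238, 'fy': 494.238, 'cx': 281.403, 'cy': 211.113, 'extrinsics': [[0.028, -0.998, 0.06, 433.935], [-0.999, -0.027, 0.019, 13.506], [-0.017, -0.061, -0.998, 922.666], [0.0, 0.0, 0.0, 1.0]]}
side {'fx': 434.778, 'fy': 434.778, 'cx': 283.174, 'cy': 215.132, 'extrinsics': [[0.975, -0.156, 0.157, 370.178], [-0.222, -0.73, 0.647, -450.286], [0.014, -0.665, -0.746, 611.755], [0.0, 0.0, 0.0, 1.0]]}
```

View pics/top0.png

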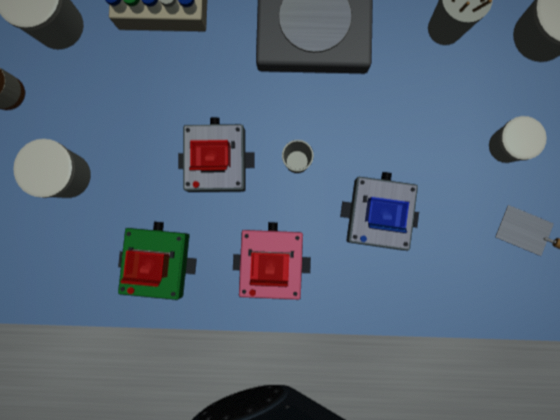

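View pics/side0.png

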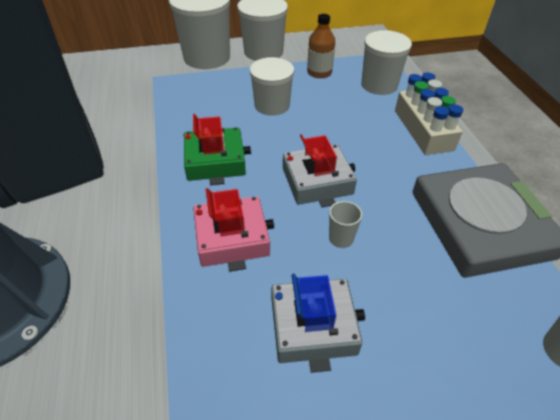

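The fan box (grey, red guard) is at about (213,158) in the top picture and (318,170) in the side picture. The blue box is at (385,213). The green and pink look-alikes are nearer the robot. Next I'll measure the fan box.

```bash
cat > h.py <<'E'
import numpy as np,cv2
from plant import arm
def ray(n,uv,z):
    i=arm.camera_info(n);E=np.array(i["extrinsics"]);uv=np.atleast_2d(np.array(uv,float))
    d=np.c_[(uv[:,0]-i["cx"])/i["fx"],(uv[:,1]-i["cy"])/i["fy"],np.ones(len(uv))]@E[:3,:3].T
    o=E[:3,3];return o+d*((z-o[2])/d[:,2])[:,None]
def proj(n,P):
    i=arm.camera_info(n);E=np.linalg.inv(np.array(i["extrinsics"]));c=np.atleast_2d(P)@E[:3,:3].T+E[:3,3]
    return np.c_[c[:,0]/c[:,2]*i["fx"]+i["cx"],c[:,1]/c[:,2]*i["fy"]+i["cy"]]
def cloud(n,d):
    i=arm.camera_info(n);E=np.array(i["extrinsics"]);v,u=np.mgrid[:d.shape[0],:d.shape[1]]
    c=np.stack([(u-i["cx"])/i["fx"]*d,(v-i["cy"])/i["fy"]*d,d],-1);return c@E[:3,:3].T+E[:3,3]
E
python3 - <<'E'
from h import *
im=cv2.imread("pics/top0.png");d=np.load("pics/top0.npy")
c=im[110:205,165:265];cv2.imwrite("pics/topz.png",cv2.resize(c,None,fx=6,fy=6,interpolation=cv2.INTER_CUBIC))
P=cloud("top",d)
hsv=cv2.cvtColor(im,cv2.COLOR_BGR2HSV)
m=np.zeros(d.shape,np.uint8);sub=(slice(110,205),slice(165,265))
m[sub]=((hsv[sub][...,1]<60)&(hsv[sub][...,2]>110))*255
r=np.zeros(d.shape,np.uint8);r[sub]=((hsv[sub][...,1]>150)&((hsv[sub][...,0]<10)|(hsv[sub][...,0]>170)))*255
n,l,st,ce=cv2.connectedComponentsWithStats(m);print(st[1:][st[1:,4]>50])
cs,_=cv2.findContours(m,cv2.RETR_EXTERNAL,cv2.CHAIN_APPROX_NONE);cn=max(cs,key=cv2.contourArea)
w=ray("top",cn[:,0],45.)[:,:2]
R=cv2.minAreaRect(w.astype(np.float32));print("plate",R);print(np.round(cv2.boxPoints(R),1))
cs,_=cv2.findContours(r,cv2.RETR_EXTERNAL,cv2.CHAIN_APPROX_NONE)
for cc in cs:
  if cv2.contourArea(cc)>10: print("red",cv2.minAreaRect(cc), [np.round(cv2.minAreaRect(ray("top",cc[:,0],z)[:,:2].astype(np.float32)),1) if 0 else cv2.minAreaRect(ray("top",cc[:,0],z)[:,:2].astype(np.float32)) for z in (90.,)])
print("depth z at plate",np.round(np.median(P[130:185:5,188:242:6],axis=1)[...,2],0), P[155,210])
zs=P[...,2][m>0];print(np.percentile(zs,[10,50,90]))
E
```

```text
[[ 185  126   57   62 1983]]
plate ((582.1144409179688, 156.1799774169922), (111.09357452392578, 101.1460952758789), 1.9065486192703247)
[[524.9 204.9]
 [528.3 103.8]
 [639.3 107.5]
 [635.9 208.6]]
red ((195.50001525878906, 184.0), (4.949747085571289, 4.949747085571289), 45.0) [((526.4287109375, 176.7259979248047), (8.500778198242188, 8.392182350158691), 46.82469940185547)]
red ((209.0, 155.0), (30.0, 38.0), 90.0) [((576.6277465820312, 155.65672302246094), (51.81974411010742, 65.04401397705078), 1.9985560178756714)]
depth z at plate [ 45.  43.  86.  89.  89.  89.  89.  89. 100.  46.  44.] [576.72977291 153.87973392  89.97446009]
[42.6618074 44.6591776 46.665539 ]
```

View pics/topz.png

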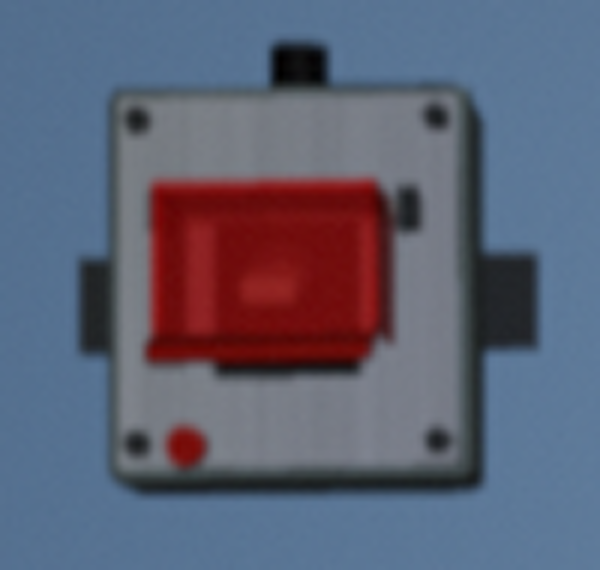

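Run:
```python
from h import *
im=cv2.imread("pics/side0.png")
def box(x,y,z,c=(582,156),a=np.radians(1.9)):
    return [c[0]+x*np.cos(a)-y*np.sin(a),c[1]+x*np.sin(a)+y*np.cos(a),z]
pts=[box(sx*60,sy*55,45) for sx,sy in((-1,-1),(1,-1),(1,1),(-1,1))]+[box(-30,s*32,100) for s in(-1,1)]+[box(-24,-32,90),box(20,-32,90)]
f=6;o=np.array([270,120]);c=cv2.resize(im[120:215,270:370],None,fx=f,fy=f,interpolation=cv2.INTER_CUBIC)
for p in proj("side",np.array(pts)): cv2.circle(c,tuple(int(v) for v in (p-o+.5)*f),4,(0,255,0),1)
cv2.imwrite("pics/sidez.png",c)
from scipy.spatial.transform import Rotation as R
s=arm.observe();T=R.from_rotvec(s["orientation"]);print(np.round(T.as_matrix(),3))
a=np.radians(1.9);ye=[-np.sin(a),np.cos(a),0];xb=[np.cos(a),np.sin(a),0]
for sg in(1,-1):
  G=R.from_matrix(np.c_[np.array(xb)*sg,-np.array(ye)*sg,[0,0,-1]]);print(sg,np.round((T.inv()*G).as_rotvec(degrees=True),2))
tgt=np.array(box(-65,0,150));print(tgt, "shift m",np.round(T.inv().apply(tgt-s["position"])/1000,4))
```

```text
[[ 0.921  0.39  -0.   ]
 [ 0.39  -0.921  0.001]
 [ 0.    -0.001 -1.   ]]
1 [-6.000e-02  1.000e-02  2.106e+01]
-1 [-1.0000e-02 -8.0000e-02 -1.5894e+02]
[517.03573596 153.8449134  150.        ] shift m [ 0.536  -0.4895  0.0687]
```

View pics/sidez.png

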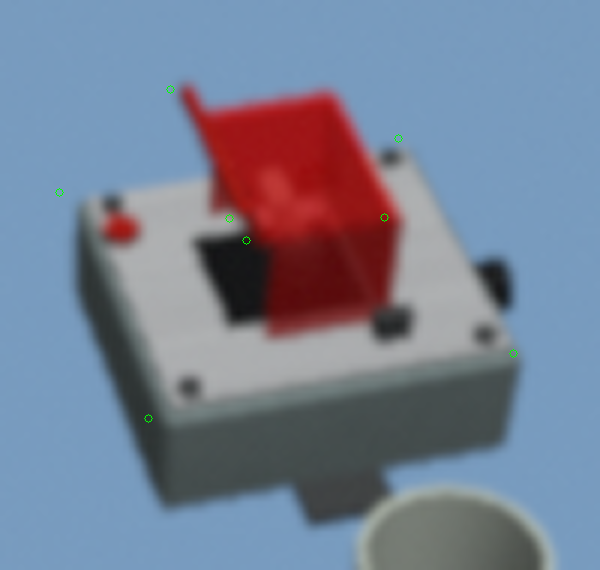

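The side view puts the box about 4 mm further in +x than the top view does, which is roughly the calibration tolerance. I'll move to a hover with the fingers shut and check with the wrist camera.

```bash
python3 -m inch '[[0,0.02,-0.018,0,0,0,3],[0,0.05,-0.046,0,0,0,8],[0,0.08,-0.073,0,0,0,14],[0,0.11,-0.1,0,0,0,21.06],[0,0.14,-0.128,0,0,0,21.06],[0,0.17,-0.155,0,0,0,21.06],[0,0.2,-0.183,0,0,0,21.06],[0,0.23,-0.21,0,0,0,21.06],[0,0.26,-0.237,0,0,0,21.06],[0,0.29,-0.265,0,0,0,21.06],[0,0.32,-0.292,0,0,0,21.06],[0,0.34,-0.311,0,0,0,21.06]]' 20
python3 - <<'E'
from h import *
from scipy.spatial.transform import Rotation as R
s=arm.observe();T=R.from_rotvec(s["orientation"]);print(s["time_s"],s["position"],s["joint_positions"],np.round(T.as_matrix(),3))
print(T.inv().apply(np.array([517,154,s["position"][2]])-s["position"])/1000)
print(arm.camera_info("wrist"))
E
```

```text
time_s: 1.1
position: [406.9, -84.6, 218.6]
orientation: [-3.141, -0.054, -0.0]
ft_force: [0.1, -1.1, -0.4]
grip_width: 17.5
1.1 [406.92076615 -84.58772647 218.6457553 ] [-3.17316099e-01  1.01583474e-01  1.97381301e+00  4.18687678e-04
  1.06611415e+00  1.21894997e+00] [[ 0.999  0.034  0.   ]
 [ 0.034 -0.999  0.   ]
 [ 0.    -0.    -1.   ]]
[ 1.18202960e-01 -2.34669111e-01  9.81352918e-05]
{'fx': 375.98794612714056, 'fy': 375.98794612714056, 'cx': 284.4477964513892, 'cy': 203.93266207222942, 'mount': array([[-8.95218222e-04, -9.57300636e-01, -2.89092875e-01,
         7.97034847e+01],
       [ 9.99999507e-01, -7.32758800e-04, -6.70190561e-04,
        -3.28482365e-01],
       [ 4.29738502e-04, -2.89093332e-01,  9.57300820e-01,
        -1.67536323e+02],
       [ 0.00000000e+00,  0.00000000e+00,  0.00000000e+00,
         1.00000000e+00]])}
```

```bash
python3 -m inch '[[0,0.01,-0.025,0,0,0,0],[0,0.03,-0.055,0,0,0,0],[0,0.045,-0.09,0,0,0,0],[0,0.06,-0.12,0,0,0,0],[0,0.075,-0.15,0,0,0,0],[0,0.09,-0.18,0,0,0,0],[0,0.105,-0.21,0,0,0,0],[0,0.118,-0.234,0,0,0,0],[0,0.118,-0.234,0,0,0,0],[0,0.118,-0.234,0,0,0,0]]'
python3 - <<'E'
from h import *
from scipy.spatial.transform import Rotation as R
s=arm.observe();p,d=arm.grab_frame("wrist");cv2.imwrite("pics/w1.png",p[...,::-1]);np.save("pics/w1.npy",d)
M=np.eye(4);M[:3,:3]=R.from_rotvec(s["orientation"]).as_matrix();M[:3,3]=s["position"];np.save("pics/w1M.npy",M);print(M.round(3))
print(s["ft_force"])
E
```

```text
time_s: 1.93
position: [516.3, 151.2, 218.0]
orientation: [3.141, 0.055, -0.002]
ft_force: [0.2, -0.5, 0.0]
grip_width: 0.9
[[ 9.99000e-01  3.50000e-02 -1.00000e-03  5.16308e+02]
 [ 3.50000e-02 -9.99000e-01 -0.00000e+00  1.51194e+02]
 [-1.00000e-03  0.00000e+00 -1.00000e+00  2.18001e+02]
 [ 0.00000e+00  0.00000e+00  0.00000e+00  1.00000e+00]]
[ 0.18384338 -0.52710712  0.00516688]
```

View pics/w1.png

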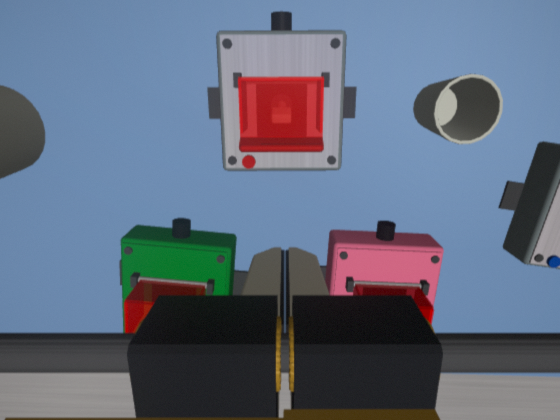

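The wrist view shows the fan box straight ahead. Its plate runs from (218,32) to (345,170), with the guard at (281,113). The shut fingertips are at about (287,252).

Run:
```python
from h import *
im=cv2.imread("pics/w1.png");M=np.load("pics/w1M.npy");i=arm.camera_info("wrist");C=M@np.array(i["mount"])
def rw(uv,z):
    d=np.c_[(uv[:,0]-i["cx"])/i["fx"],(uv[:,1]-i["cy"])/i["fy"],np.ones(len(uv))]@C[:3,:3].T
    return C[:3,3]+d*((z-C[2,3])/d[:,2])[:,None]
hsv=cv2.cvtColor(im,cv2.COLOR_BGR2HSV);h,s,v=cv2.split(hsv)
print(hsv[60,232],hsv[160,300],hsv[165,300],hsv[31,280],hsv[28,240])
m=((s<60)&(v>110)).astype(np.uint8)*255;m[180:]=0;m[:,:205]=0;m[:,360:]=0
r=((s>150)&((h<10)|(h>170))).astype(np.uint8)*255;r[180:]=0
for n,k,z in(("plate",m,45.),("red",r,90.)):
  cs,_=cv2.findContours(k,cv2.RETR_EXTERNAL,cv2.CHAIN_APPROX_NONE);cn=max(cs,key=cv2.contourArea)
  print(n,cv2.boundingRect(cn));R=cv2.minAreaRect(rw(cn[:,0].astype(float),z)[:,:2].astype(np.float32));print(R)
# screws
for q in((226,43),(335,43),(232,160),(332,159)): print(rw(np.array([q],float),45.).round(1))
# bead lower edge & roof rear edge
print("bead low edge",rw(np.array([[240,151],[323,151],[281,144]],float),100.).round(1),"roof rear",rw(np.array([[240,78],[323,78]],float),90.).round(1))
c=im[20:185,200:365];cv2.imwrite("pics/w1z.png",cv2.resize(c,None,fx=3.6,fy=3.6,interpolation=cv2.INTER_CUBIC))
```

```text
[120  15 168] [124  11 164] [124  11 164] [100  30 102] [107  91 179]
plate (217, 31, 129, 140)
((584.3619384765625, 156.3031005859375), (117.51241302490234, 107.12577819824219), 2.2178876399993896)
red (238, 77, 86, 75)
((577.647705078125, 156.5037841796875), (55.241363525390625, 64.47543334960938), 1.965105652809143)
[[632.  204.6  45. ]]
[[635.2 113.4  45. ]]
[[533.2 200.2  45. ]]
[[537.3 109.   45. ]]
bead low edge [[550.5 186.7 100. ]
 [552.7 123.6 100. ]
 [556.9 155.7 100. ]] roof rear [[603.5 187.8  90. ]
 [605.6 126.   90. ]]
```

View pics/w1z.png

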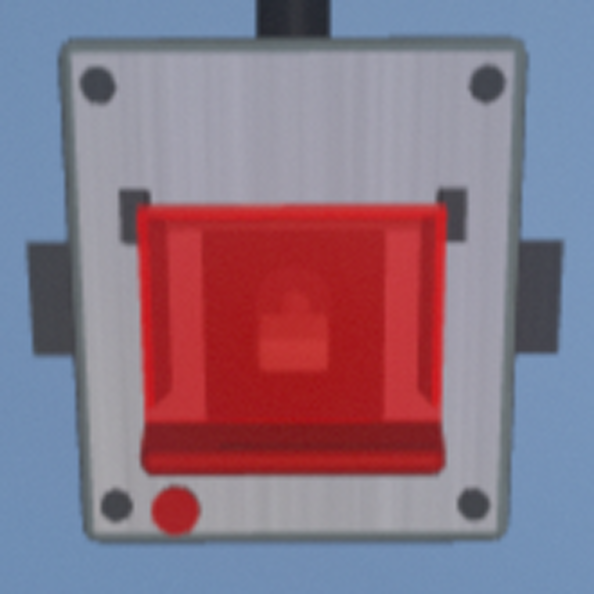

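```bash
cat >> h.py <<'E'
from scipy.spatial.transform import Rotation as R
B=np.array([584.5,156.2]);A=np.radians(2.0)
def st(goal=None):
    s=arm.observe();T=R.from_rotvec(s["orientation"]);p=np.array(s["position"]);d=p[:2]-B
    print(round(float(s["time_s"]),2),"box xyz",np.round([d@[np.cos(A),np.sin(A)],d@[-np.sin(A),np.cos(A)],p[2]],1),"F",np.round(s["ft_force"],1),"w",round(float(s["grip_width"]),1))
    if goal is not None:
        g=np.array([*(B+[goal[0]*np.cos(A)-goal[1]*np.sin(A),goal[0]*np.sin(A)+goal[1]*np.cos(A)]),goal[2]]);print("shift",np.round(T.inv().apply(g-p)/1000,4))
E
python3 -c "
from h import *
st((-54,0,74))"
```

```text
1.98 box xyz [-68.6  -3.5 218.1] F [0.5 0.  0.2] w 0.7
shift [ 0.0148 -0.0036  0.1441]
```

```bash
python3 -m inch '[[0,0.007,-0.003,0.02,0,0,0],[0,0.0145,-0.003,0.05,0,0,0],[0,0.0145,-0.003,0.08,0,0,0],[0,0.0145,-0.003,0.11,0,0,0],[0,0.0145,-0.003,0.13,0,0,0],[0,0.0145,-0.003,0.14,0,0,0],[0,0.0145,-0.003,0.144,0,0,0],[0,0.0145,-0.003,0.144,0,0,0],[0,0.0145,-0.003,0.144,0,0,0]]'
python3 - <<'E'
from h import *
st((-54,0,74))
p,d=arm.grab_frame("side");cv2.imwrite("pics/s2.png",cv2.resize(p[100:230,240:400,::-1],None,fx=4.5,fy=4.5,interpolation=cv2.INTER_CUBIC))
E
```

```text
time_s: 2.73
position: [531.5, 153.7, 75.9]
orientation: [-3.141, -0.052, -0.002]
ft_force: [0.5, -0.3, 0.3]
grip_width: 0.3
2.73 box xyz [-53.1  -0.7  75.9] F [ 0.5 -0.3  0.3] w 0.3
shift [-0.0009 -0.0007  0.0018]
```

View pics/s2.png

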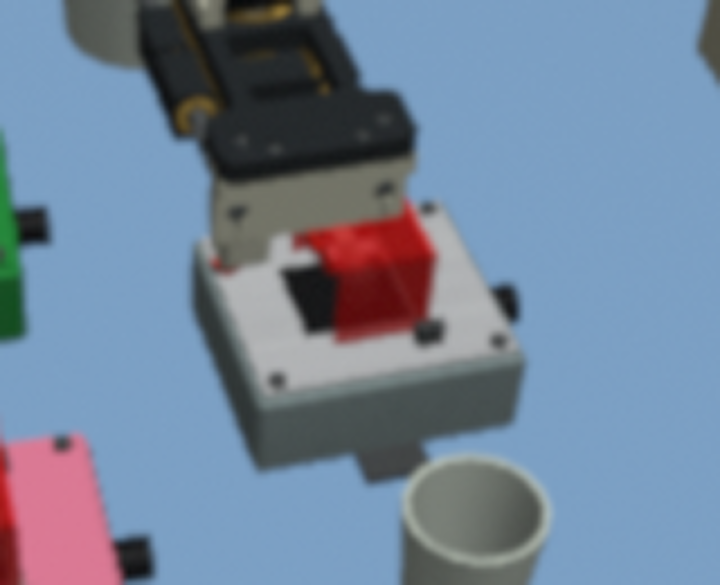

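Run:
```python
from h import *
p,d=arm.grab_frame("side");im=p[...,::-1].copy();s=arm.observe();t=np.array(s["position"])
f=6;o=np.array([250,90]);c=cv2.resize(im[90:190,250:380],None,fx=f,fy=f,interpolation=cv2.INTER_CUBIC)
for q,col in(((0,0,0),(0,255,0)),((7.5,-17,0),(255,255,0)),((-7.5,-17,0),(255,255,0)),((7.5,-17,40),(255,0,255)),((-7.5,-17,40),(255,0,255)),((0,0,84),(0,255,255))):
    u=proj("side",t+q)[0];cv2.circle(c,tuple(int(v) for v in (u-o+.5)*f),4,col,2)
cv2.imwrite("pics/s3.png",c)
P=cloud("side",d)
sub=P[90:190,250:380].reshape(-1,3);g=sub[(abs(sub[:,1]-t[1])<40)&(sub[:,0]<t[0]+45)&(sub[:,0]>t[0]-60)]
for z in range(60,190,8):
    k=g[(g[:,2]>=z)&(g[:,2]<z+8)]
    if len(k):print(z,len(k),"dx",np.percentile(k[:,0]-t[0],[2,98]).round(0),"dy",np.percentile(k[:,1]-t[1],[2,98]).round(0))
p,d=arm.grab_frame("wrist");cv2.imwrite("pics/w3.png",p[...,::-1]);np.save("pics/w3.npy",d)
```

```text
60 14 dx [37. 45.] dy [-34. -31.]
68 19 dx [-3. 45.] dy [-34.  -1.]
76 26 dx [-8. 44.] dy [-34.   3.]
84 101 dx [-7. 44.] dy [-33.  -7.]
92 39 dx [-7. 31.] dy [-33. -15.]
100 14 dx [24. 28.] dy [-32. -21.]
156 1 dx [-32. -32.] dy [-31. -31.]
164 37 dx [-35. -27.] dy [-35.  21.]
172 106 dx [-35.  24.] dy [-39.  39.]
180 394 dx [-34.  36.] dy [-33.  24.]
188 75 dx [-23.  19.] dy [-37.  33.]
```

View pics/s3.png

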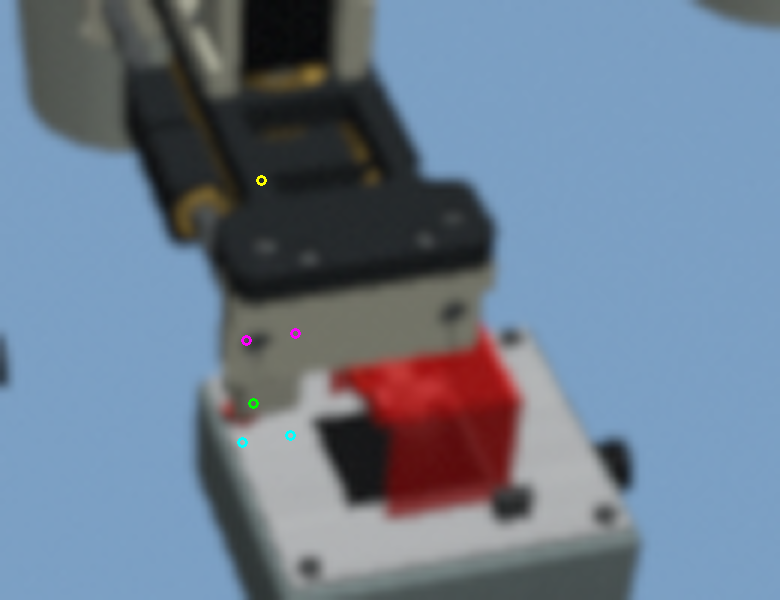

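View pics/w3.png

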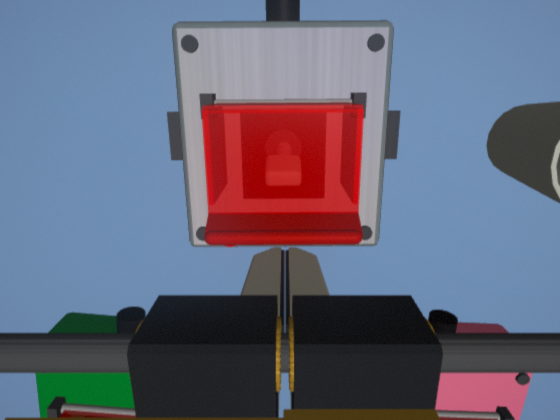

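Run:
```python
from h import *
p,d=arm.grab_frame("side");s=arm.observe();t=np.array(s["position"]);P=cloud("side",d)
for zx,zy in((240,330),(300,330),(350,330),(400,330),(460,290),(480,340),(260,395),(240,270),(350,270),(460,210),(350,200)):
    u,v=250+zx//6,90+zy//6;print((zx,zy),(P[v,u]-t).round(0),d[v,u],p[v,u])
```

```text
(240, 330) [-29. -96. 110.] 667.57495 [108 110  98]
(300, 330) [-10. -86.  99.] 685.36206 [115 116 103]
(350, 330) [  2. -89.  99.] 685.7253 [115 115 103]
(400, 330) [ 16. -87.  95.] 691.8729 [114 115 103]
(460, 290) [ 29. -93. 111.] 677.93805 [113 113 102]
(480, 340) [74. -0. 14.] 817.6896 [172  67  67]
(260, 395) [ -3. -18.  20.] 788.9526 [106 107  96]
(240, 270) [-29. -95. 128.] 655.3055 [30 34 36]
(350, 270) [ -1. -96. 124.] 661.9097 [22 25 26]
(460, 210) [ 32. -81. 127.] 674.6179 [45 48 50]
(350, 200) [  6. -70. 126.] 677.81915 [38 42 44]
```

The wide grey plate is the gripper body. It sits about 95 mm above the tip and well clear of the guard, and the fingertip itself is ±8 mm in x as planned. Now I'll push +x at tip z ≈ 74.

```bash
python3 -m inch '[[0,0.005,-0.0005,0,0,0,0],[0,0.01,-0.0005,0,0,0,0],[0,0.014,-0.0005,0,0,0,0],[0,0.018,-0.0005,0,0,0,0],[0,0.022,-0.0005,0,0,0,0],[0,0.025,-0.0005,0,0,0,0],[0,0.025,-0.0005,0,0,0,0],[0,0.025,-0.0005,0,0,0,0]]'
python3 - <<'E'
from h import *
st((-3.5,0,74))
p,d=arm.grab_frame("side");cv2.imwrite("pics/s4.png",cv2.resize(p[90:190,250:380,::-1],None,fx=6,fy=6,interpolation=cv2.INTER_CUBIC))
p,d=arm.grab_frame("wrist");cv2.imwrite("pics/w4.png",p[...,::-1])
E
```

```text
time_s: 3.6
position: [556.0, 155.2, 74.4]
orientation: [3.141, 0.052, 0.0]
ft_force: [-1.0, 0.3, -0.8]
grip_width: 0.4
3.6 box xyz [-28.5  -0.   74.4] F [-1.   0.3 -0.8] w 0.4
shift [ 0.025  -0.0001  0.0004]
```

View pics/s4.png

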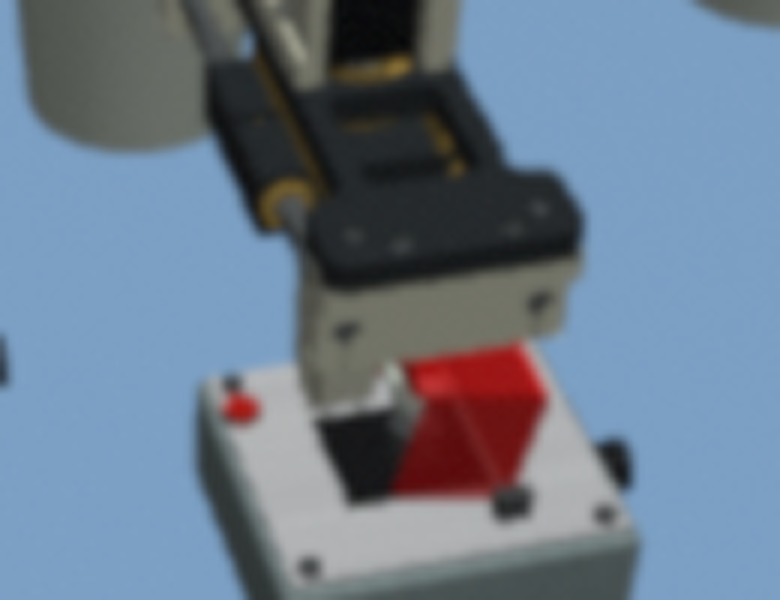

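View pics/w4.png

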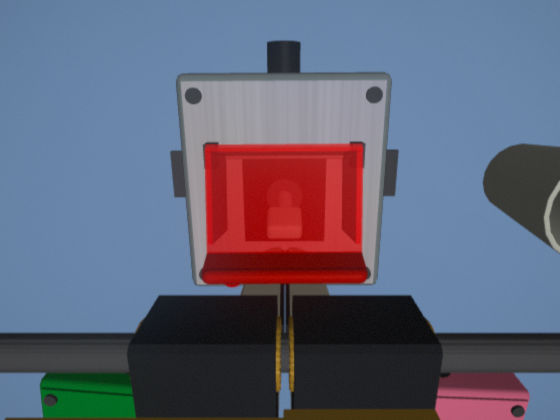

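The guard is lifting on the fingers, with the toggle still off in front of them. I'll carry on through the toggle.

```bash
python3 -m inch '[[0,0.003,0,0,0,0,0],[0,0.006,0,0,0,0,0],[0,0.009,0,0,0,0,0],[0,0.012,0,0,0,0,0],[0,0.015,0,0,0,0,0],[0,0.018,0,0,0,0,0],[0,0.0205,0,0,0,0,0],[0,0.0225,0,0,0,0,0],[0,0.0225,0,0,0,0,0],[0,0.0225,0,0,0,0,0]]'
python3 - <<'E'
from h import *
st((-3.5,0,74))
p,d=arm.grab_frame("side");cv2.imwrite("pics/s5.png",cv2.resize(p[90:190,250:380,::-1],None,fx=6,fy=6,interpolation=cv2.INTER_CUBIC))
p,d=arm.grab_frame("wrist");cv2.imwrite("pics/w5.png",p[...,::-1])
E
```

```text
time_s: 4.53
position: [578.6, 156.0, 74.6]
orientation: [-3.141, -0.052, -0.001]
ft_force: [-2.4, 0.3, 1.3]
grip_width: 0.3
4.53 box xyz [-5.9 -0.  74.6] F [-2.4  0.3  1.3] w 0.3
shift [ 0.0024 -0.      0.0006]
```

View pics/s5.png

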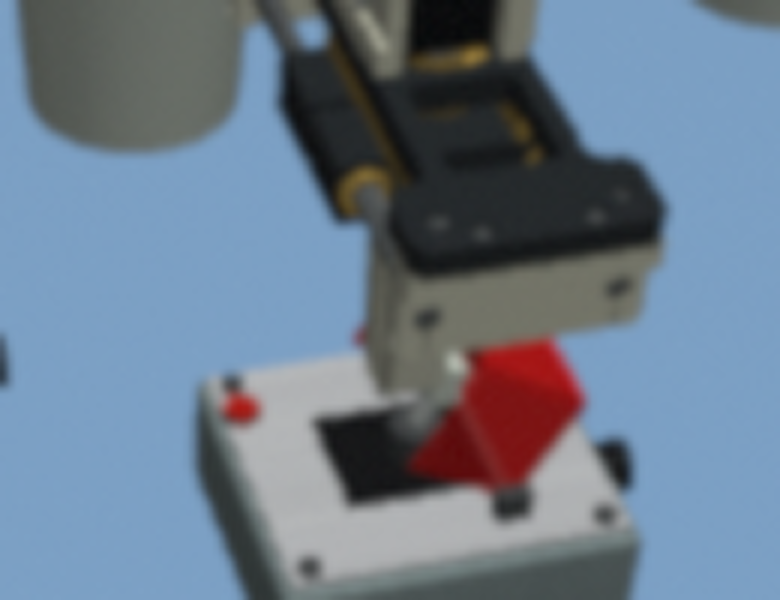

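View pics/w5.png

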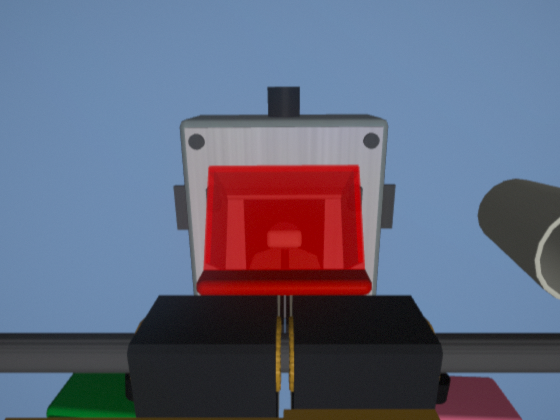

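```bash
python3 -m inch '[[0,0.001,0,0,0,0,0],[0,0.002,0,0,0,0,0],[0,0.002,0,0,0,0,0]]'; python3 -m inch '[[0,0.001,0,0,0,0,0],[0,0.0015,0,0,0,0,0],[0,0.0015,0,0,0,0,0]]'
```

```text
time_s: 4.88
position: [579.9, 156.0, 74.4]
orientation: [3.141, 0.052, -0.002]
ft_force: [-4.5, -0.8, 1.2]
grip_width: 0.4
time_s: 5.13
position: [580.3, 156.0, 74.2]
orientation: [3.141, 0.052, -0.006]
ft_force: [-9.4, 0.4, 3.2]
grip_width: 0.9
```

The TCP moved only 1.7 of the 3.5 mm commanded and the force rose to 9 N, so the toggle is against its stop. I'll back straight out, then raise.

```bash
python3 -m inch '[[0,-0.003,0,0,0,0,0],[0,-0.008,0,0,0,0,0],[0,-0.013,0,0,0,0,0],[0,-0.019,0,0,0,0,0],[0,-0.025,0,0,0,0,0],[0,-0.031,0,0,0,0,0],[0,-0.037,0,0,0,0,0],[0,-0.043,0,0,0,0,0],[0,-0.049,0,0,0,0,0],[0,-0.055,0,0,0,0,0],[0,-0.06,0,0,0,0,0],[0,-0.06,0,0,0,0,0]]'; python3 -m inch '[[0,0,0,0,0,0,0],[0,0,0,-0.02,0,0,0],[0,0,0,-0.05,0,0,0],[0,0,0,-0.08,0,0,0],[0,0,0,-0.11,0,0,0],[0,0,0,-0.14,0,0,0],[0,0,0,-0.14,0,0,0],[0,0,0,-0.14,0,0,0]]'
python3 - <<'E'
from h import *
st()
p,d=arm.grab_frame("side");cv2.imwrite("pics/s6.png",cv2.resize(p[110:210,260:390,::-1],None,fx=6,fy=6,interpolation=cv2.INTER_CUBIC));cv2.imwrite("pics/s6f.png",p[...,::-1])
p,d=arm.grab_frame("wrist");cv2.imwrite("pics/w6.png",p[...,::-1])
E
```

```text
time_s: 6.13
position: [521.0, 154.1, 74.7]
orientation: [3.141, 0.052, -0.001]
ft_force: [0.0, 0.3, -0.2]
grip_width: 0.4
time_s: 6.8
position: [522.8, 154.3, 216.1]
orientation: [-3.14, -0.052, -0.005]
ft_force: [-0.1, 0.1, -0.7]
grip_width: 0.2
6.8 box xyz [-6.180e+01  2.000e-01  2.161e+02] F [-0.1  0.1 -0.7] w 0.2
```

View pics/s6.png

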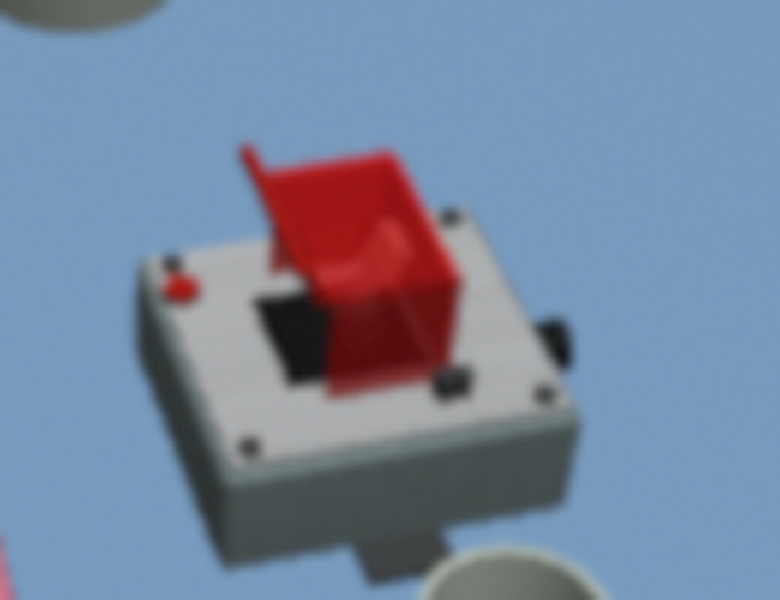

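View pics/w6.png

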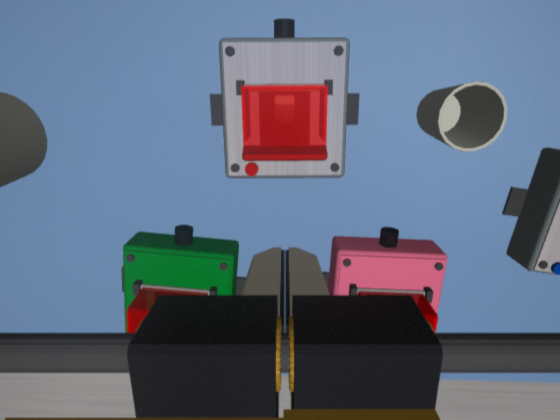

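The guard is shut. In the side view the paddle, which leaned to the tab side before, now leans to the hinge side at about (395,240). The wrist view agrees, with the paddle at (285,105), close to the hinge. The robot is clear, so I'm handing in.

```bash
python3 -c "
from h import *
st();print(arm.hand_in())"
```

```text
6.9 box xyz [-63.   -0.  213.8] F [-0.2 -0.6  0.2] w 0.6
the job is handed in; nothing more can be done
None
```

I switched the fan on and handed the job in at about 6.9 s; no verdict was reported. I used shut, upright fingers to push the red tab up its arc. I kept pushing the toggle until it met its stop, then backed straight out so the guard dropped shut, and raised clear.

**Last checks:**
- **Toggle:** the side and wrist pictures show the paddle leaning to the hinge side. The push had stalled against the stop at about 9 N. I judged this from the pictures and the force; I had no joint reading.
- **Guard:** both pictures show it shut.
- **Robot:** it stands clear about 214 mm up, with contact force near zero.
- **Other boxes:** the arm never went near the blue-guard box or touched the green or pink look-alikes. I didn't look at the blue toggle again afterwards.

**Disagreement:** the top and side cameras placed the fan box about 4 mm apart in x. I used the wrist camera's position, which lay between the two, and the contacts came where it predicted.

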